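# Sweep the pot shards into the catch frame

## Robot

A 6-joint arm with a two-finger parallel gripper is mounted at the origin on the work surface. World frame = base frame: x ahead of the robot, y to its left, z up, the work surface at z = 0. Lengths are in mm, angles in rad, forces in N, time in s.
With the tool pointing down it reaches from about 350 to 775 mm from the base axis. Payload 7.3 kg.
Tool frame: the origin (TCP) lies midway between the tips of the shut fingers; the grasp point (between the pads) lies 19 mm behind it; z points along the fingers, y is the direction in which the jaws open and shut (so a half turn about z gives the same grasp; the last joint's range is limited). The gripper opens to 92 mm and grips with 3 to 60 N. Pads are 19 mm wide; open, the fingers measure 130 mm over their backs; the gripper's body (75 mm by 190 mm) begins 47 mm behind the grasp point.
Start: joints at [-1.347, 0.342, 1.524, -0, 1.275, -0.146], TCP at [189.773, -489.521, 226.741] pointing down, gripper open.
Joint ranges: [-2.53, 2.53], [-0.77, 2.02], [0.04, 2.7], [-1, 4.14], [0.28, 2.66], [-3.11, 3.11]. Speed limits (rad/s): [2.57, 2.57, 3.14, 3.14, 3.14, 3.14].

## Interface

Orientations are given as [roll, pitch, yaw] about the fixed x, y, z axes, in that order (R = Rz(yaw) Ry(pitch) Rx(roll)).
In Python, from plant import sensors, imaging, ticket gives the robot as it stands. The module is installed in compiled form; this text tells all that it offers.
- The arm moves only by the tool arm_command, never from a script. Its argument "increments" is one flat list of numbers, 5 for each row, row after row: the closure, from 0 (fully open) to 1 (shut), then the shift along the tool's x, y, z in mm, then the turn about the tool's z in degrees. In form: [hand, dx, dy, dz, spin, hand, dx, dy, dz, spin, ...]. A call has 1 to 20 rows; each row is the pose to reach, as a shift and turn from the pose commanded when the call began, along the tool's axes at that moment; what a row does not reach only later rows make up. A row lasts 1/8 s, in which the tool goes at most 62.5 mm and 10.7 degrees, less where a joint would pass 70% of its speed; a pose out of reach is approached as far as the arm can. A call with a gripper value outside its range is refused whole. The fingers move at their own pace and stop on an object; the grip force is fixed at half the most. Time passes only in rows, so rows that repeat a pose let the fingers close. It gives the time, the measured TCP pose, the force and the opening at its end, in the units of the state.
- sensors.get_obs(): the state, without advancing time (a new reading comes with each control period).
- imaging.capture(name): name is "side" or "top"; returns the picture (420x560x3 uint8, blue, green, red); there is no depth.
- imaging.calibration(name): a dict with "fx", "fy", "cx", "cy" (pixels), "D" ([k1, k2, p1, p2, k3] as OpenCV has them; the pictures are not rectified), "world_to_cam" (4x4, takes a point from world to camera coordinates). Camera axes: x right, y down, z forward; pixel columns grow to the right and rows downward; lengths in mm; the calibration is good to about 2 mm. A picture is of the moment at which its call begins. calibration takes no time and is no camera call.
- ticket.close_job(): hands the job in, once; it reports no verdict.
The state is a dict: "time": time; "joint_positions": joint angles; "dq": joint speeds; "tau": joint torques, N m; "tool_pos": TCP position; "tcp_rot": TCP orientation; "contact_force": force on the tool from outside, world axes, zero at the start; "moment": the same for the moment, N m; "grip_width": finger opening in mm.
Only numpy, scipy, OpenCV 4.12 (cv2) and the standard library are available. Lean on these libraries where they do the work, as an engineer would, in place of code of your own. Each camera call takes 0.05 s, during which the arm holds its last target. There are 200 camera calls.

## Task

Two broken clay pot shards lie on the potting bench. Pick up the wide-footed wooden presser and, holding it, sweep both shards through the open side of the low three-sided wooden frame until they lie fully inside it; never touch the shards with the gripper or arm. Then leave the presser standing upright on the bench in front of the frame's open side, wholly outside the frame.

Things in the scene. Friction and masses are not known exactly. Their poses are not given: they have to be found in the camera images.
- presser: The tool: light-wood presser, loose, standing, 0.2 kg. Foot 40 mm (x) by 160 (y) by 22 high; centred upright handle 24 thick (x), 40 wide (y), top 105 above the bench: grip it across the 24, at 70 to 90 height. Either long side of the foot sweeps. Origin: centre of the foot's underside, z up. Starts with x within 0.45 rad of world -y. (The presser with a small round foot is a bystander.)
- frame: Three-sided frame of darker wood, fixed; no floor or sill: the bench is its floor. Origin: on the bench, middle of the open side; x points in, square to the open side, y along it, z up. Inside 200 mm wide (y -100 to 100) and 150 deep (x 0 to 150; posts take 15 by 15 of the back corners). Walls 15 thick, 35 high; posts 50 high. x lies within 0.35 rad of world -y.
- shard_large: The larger of two arched pieces of a broken terracotta pot, lying loose on the bench like a little tunnel: 42 mm long (x), 55 wide (y), about 23 high, 90 g. Origin: under the arch's middle, on the bench; z up. Starts in front of the frame's open side, 50 to 160 mm out, within 45 mm of its middle line.
- shard_small: The smaller arched piece of a terracotta pot, lying loose on the bench like a little tunnel: 34 mm long (x), 48 wide (y), about 20 high, 60 g. Origin: under the arch's middle, on the bench; z up. Starts in front of the frame's open side, 50 to 160 mm out, within 45 mm of its middle line, on its other side from the larger.
There are look-alikes about, which are no part of the job. What is shaped like the shard_small but black or yellow is not meant.

How it is judged:
By the outcome, as a careful person would: the job done as asked, in the order asked, and still so for the second after the job is handed in, with the robot touching nothing.
It also fails if it takes over 43 s, if anything falls off the work surface, if the arm or the gripper's body presses on something with over 40 N, if the wrist force passes 120 N, or if a joint passes its speed limit or range.

## Working session

There is one attempt and no reset: what is moved stays moved. The work goes in short steps, Python scripts to look and compute and a tool call to move; the robot and the scene stay as the last step left them, time stands still between calls to the robot, and variables do not carry over. Pictures are saved under pics/ and viewed, about 8 in all and at most 12, crops included, and the job is handed in when it is done.

Besides the shell and the picture viewer there is one more tool, called after ">>>" by a JSON object that holds its "op" and its "data", one argument or row to a line. arm_command: Moves the arm, as the interface text tells. Its arguments: {"type":"object","properties":{"increments":{"type":"array","items":{"type":"number"}}},"required":["increments"]}

```bash
mkdir -p pics
cat > h.py <<'E'
import numpy as np, cv2
from plant import sensors, imaging, ticket
def cal(n):
    c=imaging.calibration(n);K=np.array([[c["fx"],0,c["cx"]],[0,c["fy"],c["cy"]],[0,0,1.]])
    return K,np.array(c["D"],float),np.array(c["world_to_cam"],float)
def plane(n,uv,z):
    K,D,T=cal(n);p=cv2.undistortPoints(np.array(uv,float).reshape(-1,1,2),K,D).reshape(-1,2)
    d=np.c_[p,np.ones(len(p))]@T[:3,:3];o=-T[:3,:3].T@T[:3,3]
    return o+d*((z-o[2])/d[:,2])[:,None]
def proj(n,X):
    K,D,T=cal(n);return cv2.projectPoints(np.array(X,float).reshape(-1,1,3),cv2.Rodrigues(T[:3,:3])[0],T[:3,3],K,D)[0].reshape(-1,2)
E
python3 - <<'E'
from h import *
for n in("top","side"):
    cv2.imwrite(f"pics/{n}0.png",imaging.capture(n)); K,D,T=cal(n);print(n,-T[:3,:3].T@T[:3,3],T[2,:3],K[0,0])
o=sensors.get_obs();print(o)
E
```

```text
top [376.97183201 107.02070003 742.79882139] [ 0.11795556  0.02384438 -0.99273256] 442.33019774152086
side [317.84345627 654.54988355 724.6041048 ] [ 0.17064966 -0.61863353 -0.76692324] 412.44306167571625
{'time': 0.1, 'joint_positions': array([-1.34702876e+00,  3.42649972e-01,  1.52494373e+00, -5.44645428e-06,
        1.27543793e+00, -1.45964610e-01]), 'dq': array([-0.00077689, -0.00288542, -0.0013344 ,  0.00048306, -0.00231473,
       -0.00068767]), 'tau': array([ 2.83980822e-03, -4.32004237e+01, -2.44692582e+01,  7.18077784e-02,
        5.26098534e-02, -6.35492120e-05]), 'tool_pos': array([ 189.66692905, -489.12804932,  226.10831382]), 'tcp_rot': array([-3.14016822e+00, -2.04141959e-04,  3.69733619e-01]), 'contact_force': array([0.10814347, 0.48556354, 0.27656491]), 'moment': array([ 0.00901491,  0.00914072, -0.03496639]), 'grip_width': 91.63608505899742}
```

View pics/top0.png

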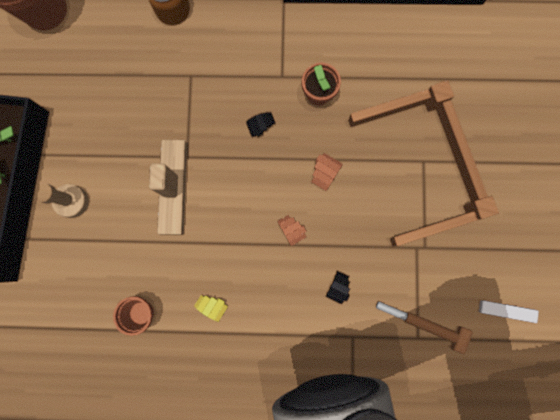

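View pics/side0.png

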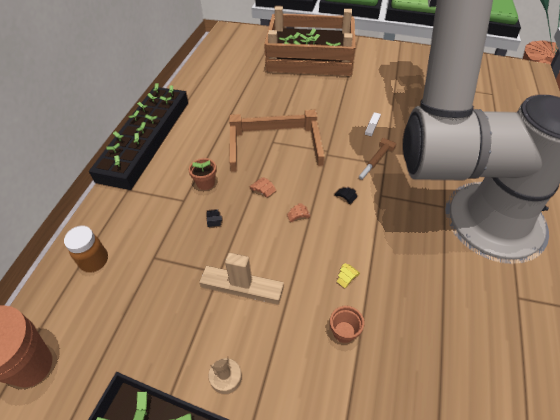

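The top view shows the presser foot at about (172,187) with its handle top at (157,178). The large shard is at (326,171) and the small one at (292,229). The frame's open ends are at (352,119) and (396,240), with the open side facing left. Two black look-alikes lie at (261,124) and (339,287), a yellow one at (211,307), and a plant pot at (321,85).

Run:
```python
from h import *
im=cv2.imread("pics/top0.png");hsv=cv2.cvtColor(im,cv2.COLOR_BGR2HSV)
for u,v in((172,200),(172,160),(157,180),(140,200),(326,171),(292,229),(390,107),(440,230),(462,150),(300,180)):print((u,v),hsv[v,u])
b=im[90:330,120:520];cv2.imwrite("pics/crop.png",cv2.resize(b,None,fx=2,fy=2,interpolation=cv2.INTER_CUBIC))
print(plane("top",[(352,119),(396,240),(486,207),(441,92)],40).round())
print(plane("top",[(326,171),(292,229),(321,85),(261,124),(339,287),(211,307)],15).round())
print(plane("top",[(172,187)],22).round(),plane("top",[(157,178)],105).round())
```

```text
(172, 200) [ 16  88 194]
(172, 160) [ 16  90 193]
(157, 180) [ 16  83 207]
(140, 200) [ 15 114 168]
(326, 171) [ 10 139 184]
(292, 229) [  9 127 186]
(390, 107) [ 13 130 176]
(440, 230) [ 13 125 180]
(462, 150) [ 12 134 162]
(300, 180) [ 14 116 154]
[[ 619.   -3.   40.]
 [ 423.  -72.   40.]
 [ 478. -216.   40.]
 [ 668. -149.   40.]]
[[537.  37.  15.]
 [439.  92.  15.]
 [688.  46.  15.]
 [617. 148.  15.]
 [346.  14.  15.]
 [309. 221.  15.]]
[[504. 292.  22.]] [[502. 294. 105.]]
```

View pics/crop.png

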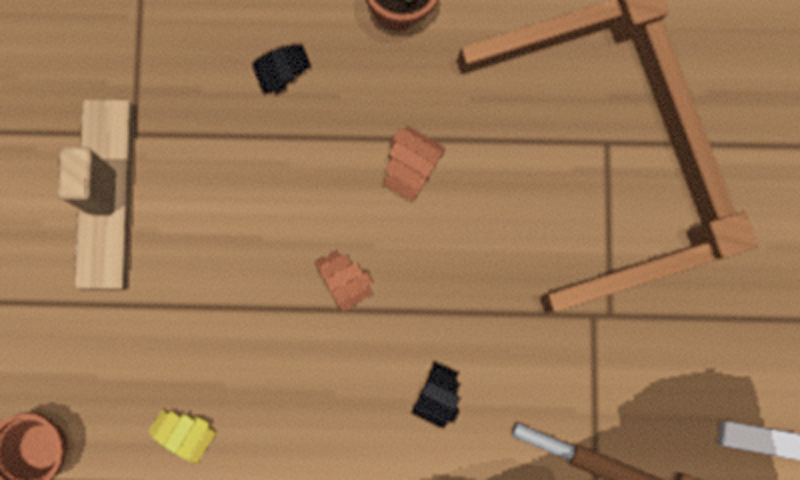

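The crop shows clean corners: foot top (84,100), (130,100), (126,289), (76,287); handle top (62–90, 148–200); wall tips (465,57) and (550,303).

Run:
```python
from h import *
def c(*p):return [(u/2+120-.25,v/2+90-.25) for u,v in p]
F=plane("top",c((84,100),(130,100),(126,289),(76,287)),22);print("foot",F.round(1)[:,:2].tolist(),F.mean(0).round(1))
a=(F[2]+F[3]-F[0]-F[1])/2;print(np.linalg.norm(a),"long yaw",np.degrees(np.arctan2(a[1],a[0])), "w",np.linalg.norm(F[1]-F[0]),np.linalg.norm(F[2]-F[3]))
H=plane("top",c((62,148),(90,150),(88,201),(59,199)),105);print("handle",H.round(1)[:,:2].tolist(),H.mean(0).round(1))
W=plane("top",c((462,48),(469,66),(547,294),(552,311)),35);print("tips",W.round(1)[:,:2].tolist())
y=W[:2].mean(0)-W[2:].mean(0);o=W[:2].mean(0)/2+W[2:].mean(0)/2
print("span",np.linalg.norm(y),"yaw x",np.degrees(np.arctan2(-y[0],y[1])),"o",o.round(1))
B=plane("top",c((640,12),(731,234)),50);print("posts",B.round(1)[:,:2].tolist(),"span",np.linalg.norm(B[0]-B[1]))
yd=B[0]-B[1];print("yaw x by posts",np.degrees(np.arctan2(-yd[0],yd[1])),"mid",B.mean(0))
th=np.arctan2(-y[0],y[1])
im=cv2.imread("pics/top0.png");hsv=cv2.cvtColor(im,cv2.COLOR_BGR2HSV).astype(int)
m=((hsv[...,0]<=11)&(hsv[...,1]>115)&(hsv[...,2]>110)).astype(np.uint8)
m=cv2.morphologyEx(m,cv2.MORPH_OPEN,np.ones((3,3)))
R=np.array([[np.cos(th),np.sin(th)],[-np.sin(th),np.cos(th)]])
for q in cv2.findContours(m,0,2)[0]:
    if 150<cv2.contourArea(q)<1500:
        P=plane("top",q,14)[:,:2];r=cv2.minAreaRect(P.astype(np.float32));pf=(P-o[:2])@R.T
        print(cv2.boundingRect(q),np.round(r[0]),np.round(r[1]),round(r[2]),"frame x",pf[:,0].min().round(),pf[:,0].max().round(),"y",pf[:,1].min().round(),pf[:,1].max().round())
```

```text
foot [[584.4, 313.9], [585.1, 275.0], [425.8, 270.8], [426.5, 312.1]] [505.4 293.   22. ]
158.61402892369392 long yaw -178.91338666218923 w 38.989061223016634 41.3818326583042
handle [[523.7, 304.6], [522.6, 283.6], [484.3, 283.1], [485.4, 304.6]] [504. 294. 105.]
tips [[630.1, -1.4], [614.8, -7.1], [428.2, -69.3], [414.8, -73.2]]
span 211.85719239115613 yaw x -71.56694739756163 o [522.  -37.7  35. ]
posts [[657.4, -142.8], [477.3, -209.8]] span 192.14299499720272
yaw x by posts -69.60290906975769 mid [ 567.35379275 -176.28298311   50.        ]
(121, 297, 30, 39) [295. 341.] [61. 43.] 17 frame x -453.0 -409.0 y -126.0 -65.0
(278, 216, 28, 29) [441.  91.] [48. 34.] 32 frame x -168.0 -129.0 y -62.0 -14.0
(312, 154, 30, 36) [538.  41.] [42. 55.] 60 frame x -94.0 -37.0 y 9.0 68.0
(302, 74, 39, 26) [684.  47.] [66. 44.] 87 frame x -60.0 9.0 y 157.0 212.0
```

```bash
cat >> h.py <<'E'
def inc(P,yaw,base=None):
    "tool-axis shift and spin from base pose (default: measured) to world P, tool yaw deg"
    o=sensors.get_obs();p,w=(o["tool_pos"],o["tcp_rot"][2]) if base is None else base
    d=np.array(P,float)-p;c,s=np.cos(w),np.sin(w)
    return np.round([c*d[0]+s*d[1],s*d[0]-c*d[1],-d[2],(np.degrees(w)-yaw+180)%360-180],1)
E
python3 - <<'E'
from h import *
b=(np.array([189.773,-489.521,226.741]),0.3697)
print(inc((450,-150,226.7),1.1,b),inc((504.7,293.5,200),1.1,b))
E
```

```text
[ 365.3 -222.6    0.    20.1] [ 576.6 -616.3   26.7   20.1]
```

>>> {"op": "arm_command", "data": {
  "increments": [0, 365.3, -222.6, 0, 10, 0, 365.3, -222.6, 0, 20.1, 0, 365.3, -222.6, 0, 20.1, 0, 365.3, -222.6, 0, 20.1, 0, 365.3, -222.6, 0, 20.1, 0, 365.3, -222.6, 0, 20.1, 0, 365.3, -222.6, 0, 20.1, 0, 576.6, -616.3, 26.7, 20.1, 0, 576.6, -616.3, 26.7, 20.1, 0, 576.6, -616.3, 26.7, 20.1, 0, 576.6, -616.3, 26.7, 20.1, 0, 576.6, -616.3, 26.7, 20.1, 0, 576.6, -616.3, 26.7, 20.1, 0, 576.6, -616.3, 26.7, 20.1, 0, 576.6, -616.3, 26.7, 20.1, 0, 576.6, -616.3, 26.7, 20.1, 0, 576.6, -616.3, 26.7, 20.1]
}}

```text
time: 2.22
tool_pos: [504.7, 292.1, 200.0]
tcp_rot: [3.141, 0.0, 0.018]
contact_force: [0.5, 0.4, -0.2]
grip_width: 91.4
```

Run:
```python
from h import *
o=sensors.get_obs();print(o["time"],o["tool_pos"],np.degrees(o["tcp_rot"]),o["joint_positions"])
print(inc((504.7,293.5,61),1.1))
im=imaging.capture("side");cv2.imwrite("pics/s1.png",im)
```

```text
2.225 [504.69099427 292.12646894 199.98653056] [1.79961355e+02 1.98278171e-02 1.01196758e+00] [ 3.93584618e-01  4.69917235e-01  1.39962060e+00 -5.23422990e-04
  1.27262437e+00  1.94687257e+00]
[ 0.00e+00 -1.40e+00  1.39e+02 -1.00e-01]
```

View pics/s1.png

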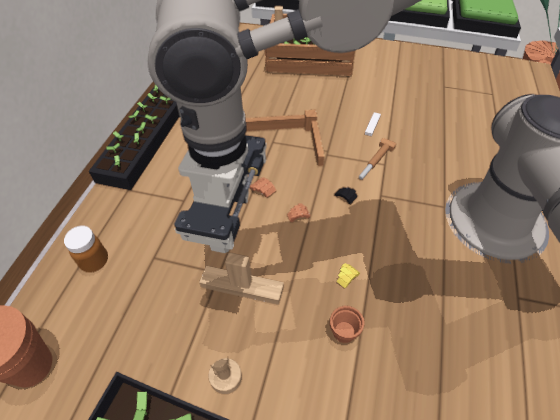

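The gripper hovers above the presser handle (238,270) with the jaws across its thickness. I'm descending and gripping.

>>> {"op": "arm_command", "data": {
  "increments": [0, 0, 0, 50, 0, 0, 0, 0, 100, 0, 0, 0, 0, 125, 0, 0, 0, 0, 139, 0, 0, 0, 0, 139, 0, 1, 0, 0, 139, 0, 1, 0, 0, 139, 0, 1, 0, 0, 139, 0, 1, 0, 0, 139, 0, 1, 0, 0, 139, 0, 1, 0, 0, 139, 0, 1, 0, 0, 139, 0, 1, 0, 0, 139, 0]
}}

```text
time: 3.9
tool_pos: [504.7, 293.6, 61.0]
tcp_rot: [-3.141, -0.0, 0.019]
contact_force: [0.5, 0.5, 0.4]
grip_width: 24.0
```

Run:
```python
from h import *
o=sensors.get_obs();print(o["time"],o["tool_pos"],np.degrees(o["tcp_rot"]),o["contact_force"],o["grip_width"])
f=np.array([522,-37.7]);x=np.array([.319,-.948])
b=(np.array([504.7,293.5,61]),np.radians(1.1))
for s in(-225,-180,0):
    p=f+s*x;print(s,p.round(1),inc((*p,62),18.6,b))
```

```text
3.9 [504.72619929 293.64025322  61.01985033] [-1.79989670e+02 -1.23342941e-02  1.08313609e+00] [0.4924086  0.51791778 0.36347125] 24.001371270442963
-225 [450.2 175.6] [-56.7 116.8  -1.  -17.5]
-180 [464.6 132.9] [-43.2 159.8  -1.  -17.5]
0 [522.  -37.7] [ 10.9 331.5  -1.  -17.5]
```

>>> {"op": "arm_command", "data": {
  "increments": [1, 0, 0, -8, 0, 1, -10, 20, -8, -4, 1, -20, 40, -8, -8, 1, -30, 60, -8, -12, 1, -40, 80, -8, -15, 1, -50, 100, -8, -17.5, 1, -56.7, 116.8, -8, -17.5, 1, -56.7, 116.8, -4, -17.5, 1, -56.7, 116.8, -1, -17.5, 1, -56.7, 116.8, -1, -17.5]
}}

```text
time: 5.15
tool_pos: [450.3, 176.1, 61.7]
tcp_rot: [-3.142, 0.0, 0.325]
contact_force: [-0.6, 0.5, -2.7]
grip_width: 24.1
```

Run:
```python
from h import *
o=sensors.get_obs();print(o["time"],o["tool_pos"],np.degrees(o["tcp_rot"]),o["contact_force"],o["grip_width"])
a=imaging.capture("top");b=imaging.capture("side")
cv2.imwrite("pics/c2.png",np.hstack([a[60:360,80:480],b[60:360,130:530]]))
```

```text
5.15 [450.30024118 176.10134013  61.65383161] [-1.79996605e+02  1.80414415e-02  1.86018465e+01] [-0.61941067  0.52212144 -2.70085286] 24.09676778341871
```

View pics/c2.png

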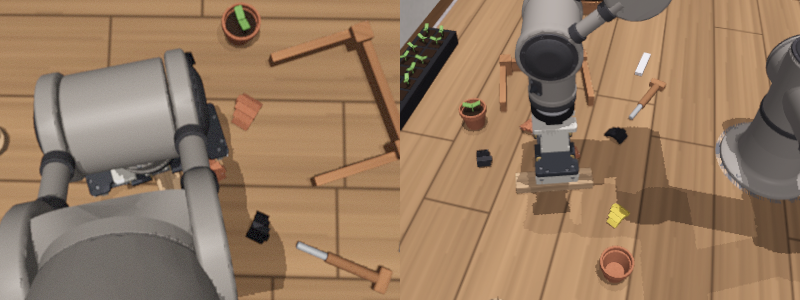

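The presser is held level (load about 2.7 N) with the foot behind both shards. The plant pot and the black pieces are clear of the path. I'm sweeping along the frame's x axis, which is now tool y.

>>> {"op": "arm_command", "data": {
  "increments": [1, 0, 10, 0, 0, 1, 0, 25, 0, 0, 1, 0, 40, 0, 0, 1, 0, 55, 0, 0, 1, 0, 70, 0, 0, 1, 0, 85, 0, 0, 1, 0, 100, 0, 0, 1, 0, 115, 0, 0, 1, 0, 130, 0, 0, 1, 0, 140, 0, 0, 1, 0, 145, 0, 0]
}}

```text
time: 6.62
tool_pos: [496.5, 37.6, 61.9]
tcp_rot: [-3.142, 0.0, 0.324]
contact_force: [-0.4, 1.0, -2.3]
grip_width: 23.8
```

Run:
```python
from h import *
o=sensors.get_obs();print(o["time"],o["tool_pos"],np.degrees(o["tcp_rot"]),o["contact_force"],o["grip_width"])
a=imaging.capture("top");b=imaging.capture("side")
cv2.imwrite("pics/c3.png",np.hstack([a[60:360,120:520],b[60:360,130:530]]))
```

```text
6.625 [496.54840819  37.59457013  61.93318093] [-1.79999138e+02  7.32363602e-03  1.85545095e+01] [-0.40640942  1.00132803 -2.34189889] 23.799058437329162
```

View pics/c3.png

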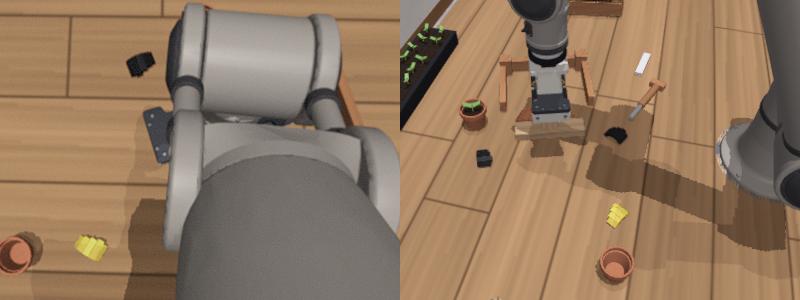

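The foot is aligned with the opening. The large shard is just ahead of it at (524,115), and nothing else is touched. I'm continuing.

>>> {"op": "arm_command", "data": {
  "increments": [1, 0, 10, 0, 0, 1, 0, 24, 0, 0, 1, 0, 38, 0, 0, 1, 0, 52, 0, 0, 1, 0, 66, 0, 0, 1, 0, 78, 0, 0, 1, 0, 88, 0, 0, 1, 0, 94, 0, 0, 1, 0, 97, 0, 0, 1, 0, 97, 0, 0]
}}

```text
time: 7.98
tool_pos: [527.4, -53.8, 62.0]
tcp_rot: [3.141, -0.0, 0.324]
contact_force: [-1.3, -0.2, -2.1]
grip_width: 23.7
```

>>> {"op": "arm_command", "data": {
  "increments": [1, 0, -10, 0, 0, 1, 0, -25, 0, 0, 1, 0, -45, 0, 0, 1, 0, -65, 0, 0, 1, 0, -85, 0, 0, 1, 0, -105, 0, 0, 1, 0, -125, 0, 0, 1, 0, -135, 0, 0, 1, 0, -140, 0, 0, 1, 0, -140, 0, 0]
}}

```text
time: 9.22
tool_pos: [482.8, 79.0, 62.0]
tcp_rot: [3.141, -0.0, 0.325]
contact_force: [-0.5, -0.1, -2.0]
grip_width: 23.7
```

Run:
```python
from h import *
o=sensors.get_obs();print(o["time"],o["tool_pos"],np.degrees(o["tcp_rot"]),o["contact_force"],o["grip_width"])
a=imaging.capture("top");b=imaging.capture("side")
cv2.imwrite("pics/top4.png",a);cv2.imwrite("pics/side4.png",b)
cv2.imwrite("pics/c4.png",np.hstack([a[60:360,160:560],cv2.resize(b[80:230,180:380],(400,300))]))
```

```text
9.225 [482.76184224  79.02022336  62.00780381] [ 1.79985309e+02 -3.83334617e-03  1.86038104e+01] [-0.47436215 -0.14588157 -2.03989604] 23.745144312227165
```

View pics/c4.png

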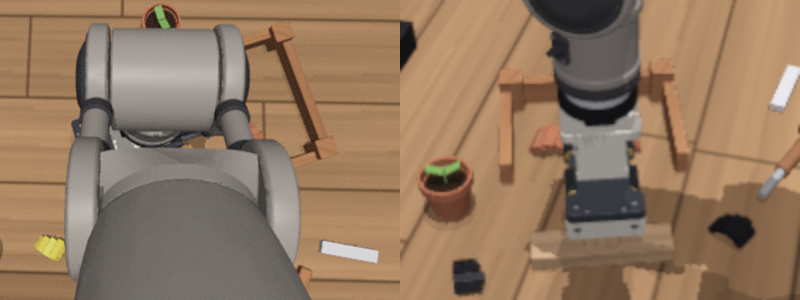

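The large shard shows inside the frame at (545,140) in the right half, and the small one is hidden behind the arm. I'm setting the presser down about 58 mm outside the opening, releasing, rising and moving aside for a check.

>>> {"op": "arm_command", "data": {
  "increments": [1, 0, 15, 0, 0, 1, 0, 30, 0, 0, 1, 0, 45, 0, 0, 1, 0, 45, 0.5, 0, 1, 0, 45, 1, 0, 1, 0, 45, 1, 0, 0, 0, 45, 1, 0, 0, 0, 45, 1, 0, 0, 0, 45, 1, 0, 0, 0, 45, 1, 0, 0, 0, 45, -40, 0, 0, 0, 45, -90, 0, 0, 0, 45, -150, 0, 0, 0, 0, -150, 0, 0, 0, -60, -150, 0, 0, 0, -120, -150, 0, 0, 0, -180, -150, 0, 0, 0, -240, -150, 0, 0, 0, -240, -150, 0]
}}

```text
time: 11.7
tool_pos: [404.4, 309.7, 211.8]
tcp_rot: [-3.141, 0.0, 0.33]
contact_force: [-0.4, -1.7, -0.4]
grip_width: 91.5
```

Run:
```python
from h import *
o=sensors.get_obs();print(o["time"],o["tool_pos"],o["contact_force"],o["grip_width"])
a=imaging.capture("top");cv2.imwrite("pics/top5.png",a);cv2.imwrite("pics/side5.png",imaging.capture("side"))
cv2.imwrite("pics/c5.png",cv2.resize(a[70:280,240:520],None,fx=2.5,fy=2.5,interpolation=cv2.INTER_CUBIC))
```

```text
11.7 [404.36095175 309.68867403 211.837653  ] [-0.41016785 -1.70623278 -0.35190022] 91.45875192579558
```

View pics/c5.png

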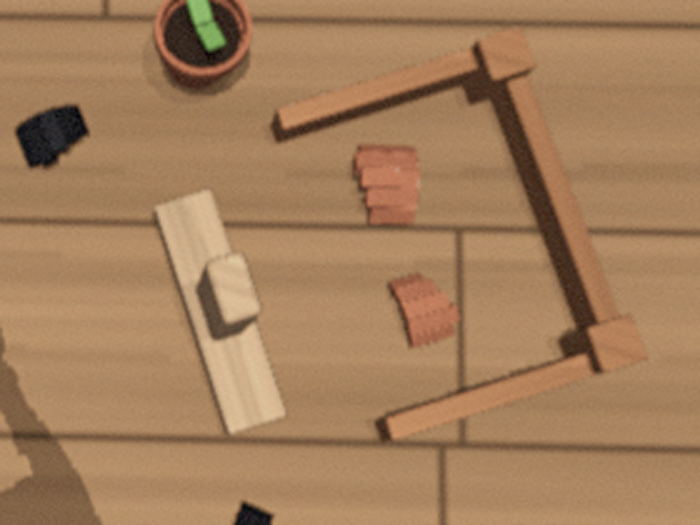

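Both shards lie inside, the large one at (388,185) and the small one at (425,312). The presser stands upright outside, with its foot spanning (157,205) to (284,415). The open line runs from (280,125) to (385,430). I'll check the margins numerically and hand in.

Run:
```python
from h import *
c=lambda *p:[(u/2.5+240-.3,v/2.5+70-.3) for u,v in p]
W=plane("top",c((277,115),(283,132),(385,417),(390,438)),35)[:,:2]
a=W[:2].mean(0);b=W[2:].mean(0);o=(a+b)/2;y=(a-b)/np.linalg.norm(a-b);x=np.array([y[1],-y[0]])
def f(n,P,z):
    q=plane("top",c(*P),z)[:,:2]-o;print(n,np.round(np.c_[q@x,q@y]).tolist())
print("span",np.linalg.norm(a-b))
for z in(0,20):
    f("large",((355,147),(415,147),(418,200),(413,223),(370,223),(355,165)),z)
    f("small",((390,283),(418,274),(459,316),(450,341),(410,346)),z)
f("foot",((156,207),(209,191),(285,413),(231,433)),22)
f("handle top",((208,265),(240,253),(258,305),(222,325)),105)
print(sensors.get_obs()["time"]);ticket.close_job()
```

```text
span 210.52396956246994
large [[53.0, 83.0], [92.0, 70.0], [81.0, 34.0], [72.0, 20.0], [45.0, 29.0], [48.0, 71.0]]
small [[44.0, -14.0], [64.0, -14.0], [80.0, -50.0], [69.0, -64.0], [42.0, -59.0]]
large [[46.0, 78.0], [84.0, 66.0], [74.0, 31.0], [66.0, 17.0], [38.0, 26.0], [42.0, 67.0]]
small [[37.0, -16.0], [57.0, -16.0], [73.0, -51.0], [62.0, -65.0], [36.0, -60.0]]
foot [[-94.0, 80.0], [-57.0, 79.0], [-57.0, -76.0], [-94.0, -78.0]]
handle top [[-86.0, 18.0], [-66.0, 19.0], [-66.0, -14.0], [-89.0, -18.0]]
11.8
the job is handed in; nothing more can be done
```

I handed the job in at 11.8 s on the robot's clock. I gripped the presser by its handle and swept both shards into the frame in one straight pass. I then backed it out, set it down in front of the opening and moved the arm clear.

**Last checks, in the frame's own axes (x is depth in from the open side):**

| Item | x range (mm) | y range (mm) | Limit |
|---|---|---|---|
| Large shard | 38 to 92 | 17 to 83 | inside: x 0 to 150, y ±100 |
| Small shard | 36 to 80 | -65 to -14 | inside: x 0 to 150, y ±100 |
| Presser foot | -94 to -57 | -78 to 80 | wholly outside: x below 0 |

- **Presser:** the handle top lies centred over the foot, so it is standing upright.
- **Contact:** the gripper and arm were never brought near the shards, though the arm hid the small shard from both cameras for part of the sweep. In the last picture the pot and the upper black piece lie where they started; the lower black piece is only partly in view.
- **Disagreement:** the frame's yaw came out about 2° different from its wall tips than from its posts. The margins are well beyond that difference.

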